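Hang the basket, raise the display mast to its marker, hold its cam lever shut

TASK

Hang the wire basket by its handle on the two-pronged hook of the telescopic display stand and let go of it; then take the mast by its head, across the open cam lever, without squeezing the lever shut yet, and raise the mast until its pointer is level with the height marker. Hold it there, squeeze the lever fully shut, and finish while still holding the mast at the marker with the lever squeezed shut: do not let go at the end. Never shut the lever away from the marker, do not shift the marker, and leave the foam head, jar, spool and tin where they are.

Things in the scene. Friction and masses are not known exactly. Their poses are not given: they have to be found in the camera images.
- basket: Loose wire basket, 112 mm long (its x) by 70 wide (its y), walls 45 high, 80 to 170 g, standing upright on the table; origin at the centre of its underside, z up. A stiff handle of 8 mm round steel: uprights at x = +-54 mm joined by a straight top bar along its x, centre line 120 mm above the underside. Same either way round.
- handle (a point): Middle of the centre line of the basket's top handle bar (108 mm long, 8 mm thick, along the basket's x). Grip the bar here from above, across it.
- stand: Fixed display stand: round dark base, 85 mm radius, 16 thick, with a black sleeve (36 mm, to 110 above the table) from which the mast slides up. Origin on the table under the mast's axis, z up; its +y side has the hook, -y side the marker rod (8 mm, upright at y = -80 mm, top at 210), +x side the cam lever. It cannot be moved; its place and turn vary.
- mast: Sliding mast (16 mm rod) with head, hook, pointer and lever; axes as the stand's; origin at the stand's when fully down (the start), rising with it, travel 100 mm. About 210 g plus the basket: it sinks when not held. Head: black block 24 mm (x) by 30 (y), 148 to 206 mm above the mast's origin, the highest part but for the hook's tips (218).
- head (a point): Point on the mast's axis in the head, 195 mm above the mast's origin, level with the lever's pad: the height to hold. The head's flat back cheek is 12 mm from it towards the stand's -x, the lever pad opposite towards +x. Hold from above, closing along the stand's x over cheek and pad: 49 mm wide with the lever open, 36 shut. The hook's arm (10 mm) leaves to +y.
- cradle (a point): Seat of the bar's middle when the basket hangs: 115 mm from the mast's axis to the stand's +y, 198 above the mast's origin. The bar lies along the stand's x on two 8 mm prongs, 32 mm either side of here, open upwards (lower it in from above): floor 18 mm wide, outer tips 25 mm further out and 20 mm higher, inner side 8 mm higher. A cross bar joins them 57 mm towards the mast.
- cam (a joint): Angle of the cam lever (rad): 0 = fully shut, upright against the head; 0.3 = fully open (start), its top leaning 13 mm outwards to the stand's +x. Hinged 43 mm below its pad at the head's foot. A spring holds it open: about 8 N on the pad starts it moving, 14 N shuts it fully; it opens again when released. Counts as shut below 0.04.
- cam_pad (a point): Outer face of the lever's rounded finger pad (22 mm wide along the stand's y, 10 mm thick), moves with the lever; 24 mm from the mast's axis when shut, about 37 mm when open.
- pointer (a point): Tip of the thin level pointer rod (5 mm) that sticks out of the mast to the stand's -y, 66 mm from the axis, 118 mm above the mast's origin; rises with the mast.
- mark (a point): Centre of the height marker, a black block 24 x 18 x 10 mm high on the upright rod at the stand's -y side, set differently each time, 158 to 198 mm above the table; its friction holds it. The mast is right when the pointer is at this height, i.e. within the marker's 10 mm thickness.
- foam_head: White foam wig head, 200 mm tall, 124 wide, loose; origin under its centre. Leave alone.
- jar: Glass jar with steel lid, 60 mm wide, 80 tall, loose; origin under its centre. Leave alone.
- spool: Wooden thread spool, 48 mm wide, 40 tall, loose; origin under its centre. Leave alone.
- tin: Plain steel tin, 68 mm wide, 60 tall, loose; origin under its centre. Leave alone.
Not all that is in view belongs to the job. Leave any brown or purple look-alike of the basket alone.

How it is judged:
By the outcome, as a careful person would: the job done as asked, in the order asked, and still so for the second after the job is handed in, while the arm keeps its last pose, push and grip.
It also fails if it takes over 67 s, if anything falls off the work surface, if the arm or the gripper's body presses on something with over 40 N, if the wrist force passes 120 N, or if a joint passes its speed limit or range.

ROBOT

A 6-joint arm with a two-finger parallel gripper is mounted at the origin on the work surface. World frame = base frame: x ahead of the robot, y to its left, z up, the work surface at z = 0. Lengths are in m, angles in rad, forces in N, time in s.
With the tool pointing down it reaches from about 0.375 to 0.9 m from the base axis. Payload 3.1 kg.
Tool frame: the origin (TCP) lies at the very end of the fingers, on their centre line; the grasp point (between the pads) lies 19 mm behind it (tcp_to_grasp is the distance from the TCP to the grasp point, in m); z points along the fingers, y is the direction in which the jaws open and shut (so a half turn about z gives the same grasp; the last joint's range is limited). The gripper opens to 85 mm and grips with 20 to 120 N. Pads are 22 mm wide; open, the fingers measure 114 mm over their backs; the gripper's body (76 mm by 85 mm) begins 54 mm behind the grasp point. The pads swing forward as they close: fully open they stand 13 mm farther back than shut.
Start: joints at [1.155, 0.527, 1.433, -0, 1.181, -0.178], TCP at [0.147, 0.608, 0.231] pointing down, gripper open.
Joint ranges: [-3.08, 3.08], [-0.75, 2.2], [0.22, 2.44], [-1.43, 4.57], [0, 2.65], [-2.85, 2.85]. Speed limits (rad/s): [2.79, 2.79, 3.14, 3.14, 3.14, 3.14].

INTERFACE

Orientations are given as a unit quaternion [x, y, z, w].
In Python, from station import sense, snapshot, camera_info, sign_off, tcp_to_grasp gives the robot as it stands.
- The arm moves only by the shell command python3 -m inch 'ROWS' [FORCE]. ROWS is JSON, a list of rows, each a list of 3 entries, a list of its own where there are three numbers: the closure, from -1 (fully open) to 1 (shut), so that 0 is half open, then the shift along the tool's x, y, z normalised to -1 to 1, where 1 is 10 cm, then the turn, a rotation vector about the tool's x, y, z normalised to -1 to 1, where 1 is 360 degrees. In form: [[jaw, [dx, dy, dz], [ax, ay, az]], ...]. A call has 1 to 20 rows; each row is the pose to reach, as a shift and turn from the pose commanded when the call began, along the tool's axes at that moment, turning the shorter way round; what a row does not reach only later rows make up. A row lasts 1/10 s, in which the tool goes at most 50 mm and 8.59 degrees, less where a joint would pass 70% of its speed; a pose out of reach is approached as far as the arm can. A call with a number of a shift or a turn outside -1 to 1 is refused whole. A call with a gripper value outside its range is refused whole. The fingers move at their own pace and stop on an object; FORCE is the grip in N (left out, the last holds). Time passes only in rows, so rows that repeat a pose let the fingers close. It gives the time, the measured TCP pose, the force and the opening at its end, in the units of the state.
- sense(): the state, without advancing time (a new reading comes with each control period).
- snapshot(name): name is "scene" or "top" or "wrist"; returns (picture, depth): 400x640x3 uint8, blue, green, red; 400x640 float32, m along the optical axis (not along the pixel's ray), 0 where there is no reading.
- camera_info(name): a dict with "K" (3x3 intrinsics, pixels), "origin" and "orientation" of the camera in the world. Camera axes: x right, y down, z forward; pixel columns grow to the right and rows downward; lengths in m; the calibration is good to about 2 mm. A picture is of the moment at which its call begins: read the wrist's pose just before it. camera_info takes no time and is no camera call; for the wrist camera it gives the pose at the moment of the call.
- sign_off(): hands the job in, once; it reports no verdict.
The state is a dict: "t": time; "q": joint angles; "qd": joint speeds; "tau": joint torques, N m; "tcp_pos": TCP position; "tool_rot": TCP orientation; "force": force on the tool from outside, world axes, zero at the start; "ft_torque": the same for the moment, N m; "finger_gap": opening from 0.0 (shut) to 1.0 (fully open).
Only numpy, scipy, OpenCV 4.12 (cv2) and the standard library are available. Lean on these libraries where they do the work, as an engineer would, in place of code of your own. Each camera call takes 0.05 s, during which the arm holds its last target.

## Working session

There is one attempt and no reset: what is moved stays moved. The work goes in short steps, Python scripts to look and compute and a shell command to move; the robot and the scene stay as the last step left them, time stands still between calls to the robot, and variables do not carry over. Pictures are saved under pics/ and viewed, and the job is handed in when it is done.

```bash
mkdir -p pics; ls
python3 - <<'E'
from station import *
import cv2,numpy as np
s=sense();print(s)
print(tcp_to_grasp)
for n in("scene","top","wrist"):
    i=camera_info(n);print(n,i)
    p,d=snapshot(n);cv2.imwrite(f"pics/{n}0.png",p);np.savez(f"{n}0.npz",p=p,d=d,K=i["K"],o=i["origin"],r=i["orientation"])
E
```

```text
pics
{'t': 0.0, 'q': array([ 1.15550601e+00,  5.28464875e-01,  1.43397375e+00, -2.86268198e-06,
        1.18136705e+00, -1.78492737e-01]), 'qd': array([ 1.67829555e-03,  1.74819671e-03, -2.42707527e-03, -6.73113007e-05,
        4.62403442e-04,  1.01347206e-03]), 'tau': array([-6.56656302e-04, -4.42353666e+01, -1.78022504e+01, -3.75453328e-04,
        8.70369229e-03,  2.69465581e-06]), 'tcp_pos': array([0.14628136, 0.60687359, 0.23031168]), 'tool_rot': array([ 1.18121746e-01,  9.92998504e-01, -1.05848714e-03, -3.22442647e-04]), 'force': array([-0.50875995,  0.71390494, -0.20156799]), 'ft_torque': array([ 0.01795767, -0.02507631,  0.01085794]), 'finger_gap': 1.0003876214087994}
0.0187
scene {'K': array([[438.29291868,   0.        , 314.53495138],
       [  0.        , 438.29291868, 198.14754662],
       [  0.        ,   0.        ,   1.        ]]), 'origin': array([0.94092942, 0.53334998, 1.20400844]), 'orientation': array([ 0.33396059,  0.90296708, -0.25386728, -0.09312451])}
top {'K': array([[397.07863143,   0.        , 317.96523491],
       [  0.        , 397.07863143, 202.53204258],
       [  0.        ,   0.        ,   1.        ]]), 'origin': array([0.30067491, 0.07064834, 1.18375262]), 'orientation': array([-0.65357826,  0.74911614, -0.08064481,  0.07181142])}
wrist {'K': array([[354.14539505,   0.        , 316.39248106],
       [  0.        , 354.14539505, 194.09258446],
       [  0.        ,   0.        ,   1.        ]]), 'origin': array([0.06767642, 0.62483666, 0.37379078]), 'orientation': array([0.77573239, 0.61041915, 0.09863133, 0.12609351])}
```

View pics/scene0.png

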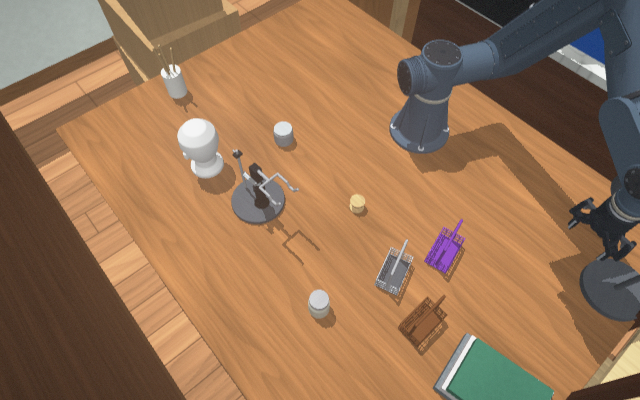

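View pics/top0.png

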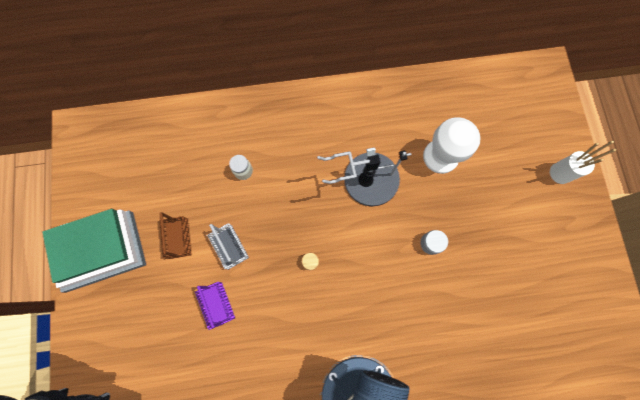

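View pics/wrist0.png

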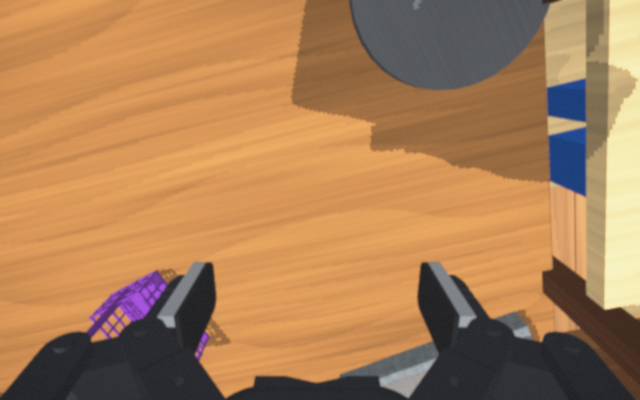

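Scene and top views show the plain steel basket (top ≈(227,246), scene ≈(395,270)) between the brown and purple look-alikes. The stand base is at top ≈(371,178), with its hook to image left and its marker to the right at (404,155). I'll zoom in next.

```bash
cat > h.py <<'E'
import numpy as np,cv2
from scipy.spatial.transform import Rotation as R
def load(n):
    z=np.load(n+".npz");return z["p"],z["d"],z["K"],z["o"],R.from_quat(z["r"]).as_matrix()
def ray(c,u,v):
    p,d,K,o,r=c;k=r@np.array([(u-K[0,2])/K[0,0],(v-K[1,2])/K[1,1],1.]);return o,k
def onz(c,u,v,z):
    o,k=ray(c,u,v);return o+k*(z-o[2])/k[2]
def cloud(c):
    p,d,K,o,r=c;v,u=np.mgrid[0:400,0:640]
    q=np.stack([(u-K[0,2])/K[0,0]*d,(v-K[1,2])/K[1,1]*d,d],-1)
    w=q@r.T+o;w[d==0]=np.nan;return w
def proj(c,P):
    p,d,K,o,r=c;q=r.T@(np.array(P)-o);return K[0,0]*q[0]/q[2]+K[0,2],K[1,1]*q[1]/q[2]+K[1,2]
def tri(c1,a,c2,b):
    o1,k1=ray(c1,*a);o2,k2=ray(c2,*b)
    A=np.stack([k1,-k2],1);s,_,_,_=np.linalg.lstsq(A,o2-o1,rcond=None)
    x,y=o1+k1*s[0],o2+k2*s[1];return (x+y)/2,np.linalg.norm(x-y)
E
python3 - <<'E'
from h import *
def crop(n,x,y,w,h,s,out):
    c=load(n);cv2.imwrite(out,cv2.resize(c[0][y:y+h,x:x+w],None,fx=s,fy=s,interpolation=cv2.INTER_CUBIC))
crop("top0",310,130,110,82,7,"pics/t_stand.png")
crop("scene0",220,140,90,84,7,"pics/s_stand.png")
crop("top0",195,215,60,60,9,"pics/t_bas.png")
crop("scene0",365,230,60,70,8,"pics/s_bas.png")
for n in("top0","scene0"):
    c=load(n);w=cloud(c)
    z=w[...,2];p=c[0].astype(int)
    for nm,(u,v) in dict(top0=dict(base=(371,178)),scene0=dict(base=(258,200)))[n].items(): print(n,nm,w[v,u])
    # base ring: pixels dark with z 10-22mm
    m=(z>0.010)&(z<0.023)&(p.max(-1)<110)&(w[...,0]>0.4)
    nn,l,st,ce=cv2.connectedComponentsWithStats(m.astype(np.uint8))
    for i in range(1,nn):
        if st[i,4]>150:
            q=w[l==i];
            A=np.c_[2*q[:,:2],np.ones(len(q))]
            print(n,st[i],q.mean(0),q.min(0),q.max(0))
E
```

```text
top0 base [ 0.60226152 -0.12766158  0.04268038]
top0 [  27    0  403   50 1049] [1.20401628 0.25467089 0.0164574 ] [ 1.19850726 -0.43146001  0.01001018] [1.21025538 0.92082477 0.02299037]
top0 [344 169  48  37 244] [ 0.59870911 -0.09940293  0.0156362 ] [ 0.52866929 -0.19363552  0.01018237] [ 0.63577923 -0.04869258  0.02262545]
scene0 base [ 0.6206329  -0.11075043  0.04945761]
scene0 [245 188  39  35 235] [ 0.61261258 -0.08815397  0.01604551] [ 0.55714593 -0.19422443  0.01011338] [ 0.64804571 -0.0482654   0.02297915]
scene0 [ 13 202 108 185 257] [ 1.20361883 -0.22986732  0.01628498] [ 1.20219402 -0.63131429  0.0100111 ] [1.20506898 0.08295944 0.02299227]
```

View pics/t_stand.png

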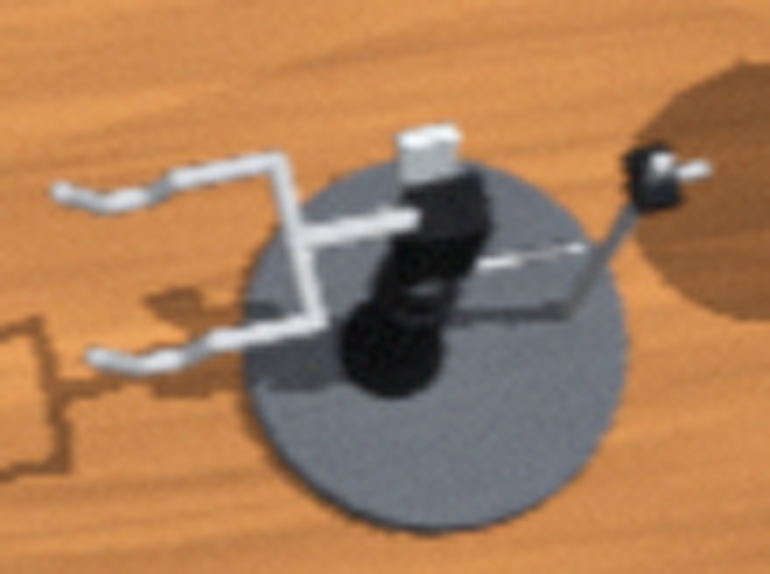

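View pics/s_stand.png

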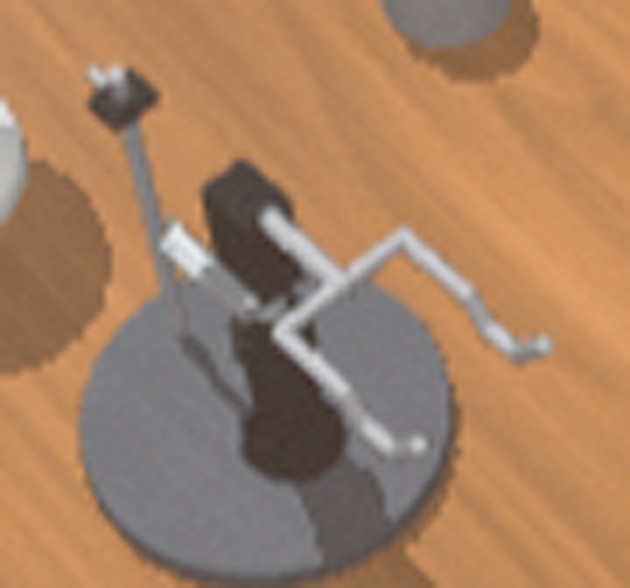

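View pics/t_bas.png

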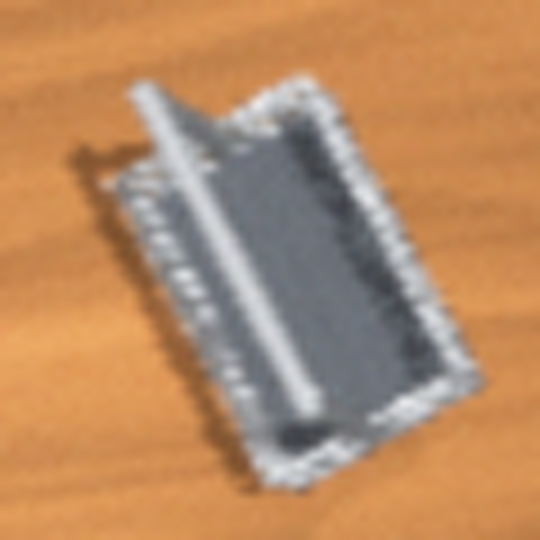

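View pics/s_bas.png

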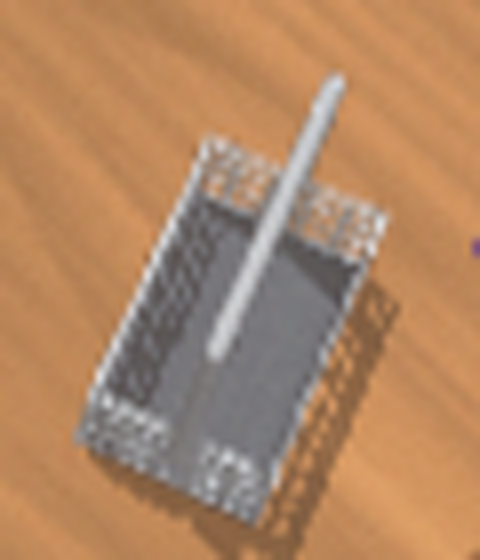

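Run:
```python
from h import *
t=load("top0");s=load("scene0")
T=lambda x,y:((x+.5)/7-.5+310,(y+.5)/7-.5+130)
S=lambda x,y:((x+.5)/7-.5+220,(y+.5)/7-.5+140)
TB=lambda x,y:((x+.5)/9-.5+195,(y+.5)/9-.5+215)
SB=lambda x,y:((x+.5)/8-.5+365,(y+.5)/8-.5+230)
a,b=TB(140,90),TB(312,403);c,d=SB(335,78),SB(217,352)
P=[]
for nm,x,y in(("A?",a,d),("A?",b,c),("x",a,c)): print("bar",nm,*tri(t,x,s,y))
for nm,x,c_ in(("a",a,t),("b",b,t),("c",c,s),("d",d,s)): print(nm,onz(c_,*x,.122))
for nm,p,q in(("tip+x",(62,190),(415,445)),("tip-x",(98,357),(542,347)),("cross+x",(278,158),(285,330)),("cross-x",(318,320),(402,235)),("marktop",(662,163),(123,85)),("marktop rodtip",(703,168),(97,75)),("headtopcorner",(415,215),(270,215))):
    print(nm,*tri(t,T(*p),s,S(*q)))
print("base",onz(t,*T(437,342),.016))
for c_,lo in((t,(340,140,60,75)),(s,(225,170,65,60))):
    g=c_[0].astype(int);x,y,w,h=lo
    m=np.zeros((400,640),np.uint8);sub=g[y:y+h,x:x+w]
    # greyish-blue (not orange): b>=r-10
    m[y:y+h,x:x+w]=((sub[...,0]>sub[...,2]-8)).astype(np.uint8)*255
    cs,_=cv2.findContours(m,0,1);k=max(cs,key=cv2.contourArea)
    h_=cv2.convexHull(k);print(cv2.fitEllipse(k),cv2.boundingRect(k))
```

```text
bar A? [0.51091819 0.3383737  0.12412293] 0.0002735188452630721
bar A? [0.41042499 0.29532552 0.12630637] 0.0012292230172885436
bar x [0.47934712 0.31496641 0.25334597] 0.022093075149093463
a [0.51141719 0.33879656 0.122     ]
b [0.41122478 0.29572943 0.122     ]
c [0.40791187 0.2948561  0.122     ]
d [0.5099879  0.33809872 0.122     ]
tip+x [0.6308659  0.02608337 0.21616223] 0.001072265455368167
tip-x [0.56662531 0.02204207 0.21429109] 0.00023105028726857075
cross+x [ 0.63468395 -0.05403472  0.20622284] 0.0020634091677124984
cross-x [ 0.57192249 -0.05982977  0.20484798] 0.0005533934228722397
marktop [ 0.6132376  -0.19404344  0.20504715] 0.003767350728257217
marktop rodtip [ 0.61387877 -0.21320979  0.19263477] 0.0016239667233214627
headtopcorner [ 0.60628838 -0.10108177  0.20605422] 0.0011556160421123398
base [ 0.60755908 -0.13509781  0.016     ]
((370.2695617675781, 176.70175170898438), (52.238956451416016, 60.93947982788086), 126.34756469726562) (340, 148, 60, 58)
((258.3465576171875, 196.5340118408203), (48.17680358886719, 56.715450286865234), 71.20381164550781) (232, 170, 58, 53)
```

Handle bar endpoints triangulate to z≈0.125 with length 0.109, which matches. The middle is ≈(0.461,0.317) at 23° yaw. The stand axis is ≈(0.608,-0.115) at about 4° yaw; the hook, head and marker agree with it. Moving over the basket.

```bash
cat > g.py <<'E'
# work out shift/turn to a goal, in tool axes, normalised
import sys,numpy as np
from scipy.spatial.transform import Rotation as R
from station import sense
def rep(x,y,z,yaw):
    s=sense();r=R.from_quat(s["tool_rot"]);M=r.as_matrix()
    y_=np.array([np.cos(np.radians(yaw)),np.sin(np.radians(yaw)),0]);z_=np.array([0,0,-1.]);G=np.c_[np.cross(y_,z_),y_,z_]
    d=M.T@(np.array([x,y,z])-s["tcp_pos"]);rv=R.from_matrix(M.T@G).as_rotvec()
    print("t",round(s["t"],2),"tcp",s["tcp_pos"].round(4),"shift",(d/.1).round(3),"turn",(rv/2/np.pi).round(4),"F",s["force"].round(1),"gap",round(s["finger_gap"],3),"yaw",round(np.degrees(np.arctan2(M[1,1],M[0,1])),1))
if __name__=="__main__": rep(*map(float,sys.argv[1:5]))
E
python3 g.py .461 .317 .23 113.2
python3 -m inch '[[-1,[-0.94,-0.52,0],[0,0,-0.05]],[-1,[-0.94,-0.52,0],[0,0,-0.05]],[-1,[-0.94,-0.52,0],[0,0,-0.05]]]'
python3 g.py .461 .317 .23 113.2
```

```text
t 0.15 tcp [0.1463 0.6071 0.2306] shift [-3.739 -2.082  0.008] turn [-2.000e-04 -1.000e-04 -1.021e-01] F [ 0.  -0.1  1.1] gap 0.995 yaw 76.4
t: 0.45
tcp_pos: [0.2281, 0.5321, 0.2308]
tool_rot: [-0.039, 0.999, -0.001, 0.0]
force: [0.6, 0.1, 0.2]
finger_gap: 0.996
t 0.45 tcp [0.2281 0.5321 0.2308] shift [-2.155 -2.325  0.014] turn [-0.0004 -0.0001 -0.0521] F [0.6 0.1 0.2] gap 0.996 yaw 94.5
```

```bash
python3 -m inch '[[-1,[-0.9,-0.95,0],[0,0,-0.052]],[-1,[-0.9,-0.95,0],[0,0,-0.052]],[-1,[-0.9,-0.95,0],[0,0,-0.052]],[-1,[-0.9,-0.95,0],[0,0,-0.052]]]'
python3 g.py .461 .317 .23 113.2
```

```text
t: 0.85
tcp_pos: [0.3262, 0.4444, 0.2311]
tool_rot: [-0.198, 0.98, -0.001, 0.0]
force: [-0.4, 0.0, -0.8]
finger_gap: 1.002
t 0.85 tcp [0.3262 0.4444 0.2311] shift [-0.747 -1.697  0.014] turn [-0.0003  0.0001 -0.0009] F [-0.4  0.  -0.8] gap 1.002 yaw 112.9
```

```bash
python3 -m inch '[[-1,[-0.37,-0.85,0],[0,0,0]],[-1,[-0.37,-0.85,0],[0,0,0]],[-1,[-0.37,-0.85,0],[0,0,0]]]' >/dev/null
python3 -m inch '[[-1,[-0.37,-0.83,0],[0,0,0]],[-1,[-0.37,-0.83,0],[0,0,0]],[-1,[-0.37,-0.83,0],[0,0,0]],[-1,[-0.37,-0.83,0],[0,0,0]]]' 
python3 g.py .461 .317 .101 113.2
python3 - <<'E'
from station import *
import numpy as np,cv2
i=camera_info("wrist");p,d=snapshot("wrist");cv2.imwrite("pics/w1.png",p);np.savez("w1.npz",p=p,d=d,K=i["K"],o=i["origin"],r=i["orientation"])
E
```

```text
t: 1.55
tcp_pos: [0.4565, 0.3221, 0.231]
tool_rot: [-0.2, 0.98, 0.0, -0.001]
force: [0.3, 0.1, -0.3]
finger_gap: 1.0
t 1.55 tcp [0.4565 0.3221 0.231 ] shift [-0.023 -0.065  1.3  ] turn [ 0.0001 -0.0002 -0.0004] F [ 0.3  0.1 -0.3] gap 1.0 yaw 113.1
```

View pics/w1.png

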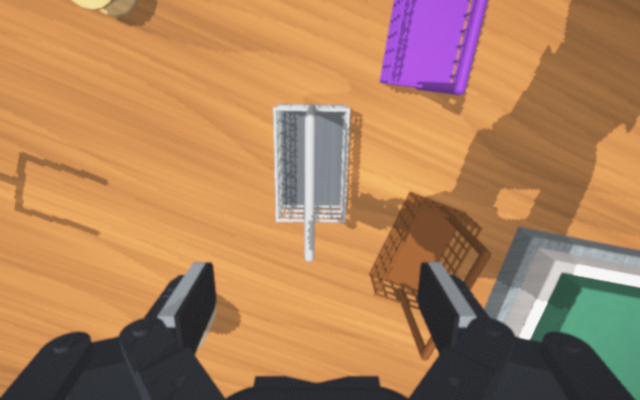

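The wrist view shows the steel bar vertical from (309,108) to (309,258), so yaw is aligned. The brown basket's handle, ending at (425,352), is near the right finger, so I'll check both positions.

Run:
```python
from h import *
w=load("w1");a=onz(w,309,110,.122);b=onz(w,309,258,.122);print(a,b,(a+b)/2,np.linalg.norm(a-b))
print("brown bar",onz(w,425,352,.122),onz(w,400,288,.122), onz(w,385,290,.0), onz(w,412,192,.045))
t=load("top0")
for u,v in((161,213),(186,221),(163,257),(190,256)): print(onz(t,u,v,.045), onz(t,u,v,.122))
```

```text
[0.40456098 0.29307841 0.122     ] [0.51118911 0.33753542 0.122     ] [0.45787504 0.31530692 0.122     ] 0.11552482533255329
brown bar [0.55712968 0.46761783 0.122     ] [0.50752836 0.41727351 0.122     ] [0.57780707 0.46379914 0.        ] [0.44435718 0.41739816 0.045     ]
[0.58029677 0.49785222 0.045     ] [0.56138934 0.46896561 0.122     ]
[0.54667181 0.42695719 0.045     ] [0.53003803 0.40286435 0.122     ]
[0.45144577 0.49873692 0.045     ] [0.44125096 0.46979049 0.122     ]
[0.44383629 0.42218025 0.045     ] [0.43415603 0.39841042 0.122     ]
```

```bash
python3 g.py .4595 .3163 .102 113.1
python3 -m inch '[[-1,[-0.01,-0.06,0.3],[0,0,0]],[-1,[-0.01,-0.06,0.6],[0,0,0]],[-1,[-0.01,-0.06,0.9],[0,0,0]],[-1,[-0.01,-0.06,0.9],[0,0,0]]]' >/dev/null
python3 -m inch '[[-1,[-0.01,0,0.2],[0,0,0]],[-1,[-0.01,0,0.38],[0,0,0]],[-1,[-0.01,0,0.38],[0,0,0]],[-1,[-0.01,0,0.38],[0,0,0]]]'
python3 g.py .4595 .3163 .102 113.1
```

```text
t 1.6 tcp [0.4558 0.3225 0.231 ] shift [-0.012 -0.073  1.289] turn [ 0.0001 -0.0002  0.0001] F [-0.2  1.2  0.1] gap 0.998 yaw 113.1
t: 2.4
tcp_pos: [0.461, 0.3181, 0.1044]
tool_rot: [-0.201, 0.98, 0.0, 0.0]
force: [0.1, -1.2, 0.6]
finger_gap: 1.001
t 2.4 tcp [0.461  0.3181 0.1044] shift [ 0.021 -0.01   0.024] turn [0.     0.0002 0.0003] F [ 0.1 -1.2  0.6] gap 1.001 yaw 113.2
```

```bash
python3 -m inch '[[-0.4,[0,-0.01,0.02],[0,0,0]],[0.2,[0,-0.01,0.02],[0,0,0]],[0.7,[0,-0.01,0.02],[0,0,0]],[1,[0,-0.01,0.02],[0,0,0]],[1,[0,-0.01,0.02],[0,0,0]],[1,[0,-0.01,0.02],[0,0,0]],[1,[0,-0.01,0.02],[0,0,0]],[1,[0,-0.01,0.02],[0,0,0]]]' 50
python3 g.py .4595 .3163 .102 113.1
```

```text
t: 3.2
tcp_pos: [0.4615, 0.3163, 0.1015]
tool_rot: [-0.201, 0.98, 0.0, 0.0]
force: [-1.5, 0.6, 3.6]
finger_gap: 0.072
t 3.2 tcp [0.4615 0.3163 0.1015] shift [ 0.018  0.008 -0.005] turn [0.     0.     0.0001] F [-1.5  0.6  3.6] gap 0.072 yaw 113.1
```

Grip holds at gap 0.07, about 6–8 mm, which matches the bar. Lifting, then moving to a point in front of the hook.

```bash
python3 -m inch '[[1,[0,0,-0.2],[0,0,0]],[1,[0,0,-0.5],[0,0,0]],[1,[0,0,-0.8],[0,0,0]],[1,[0,0,-1],[0,0,0]],[1,[0,0,-1],[0,0,0]]]' >/dev/null
python3 -m inch '[[1,[0,0,-0.23],[0,0,0]],[1,[0,0,-0.23],[0,0,0]],[1,[0,0,-0.23],[0,0,0]]]' >/dev/null
python3 g.py .593 .10 .2235 94
```

```text
t 4.0 tcp [0.4611 0.3159 0.223 ] shift [-0.364 -2.504 -0.005] turn [-0.0001 -0.0002  0.0532] F [ 0.1  0.7 -1.9] gap 0.066 yaw 113.2
```

```bash
python3 -m inch '[[1,[-0.06,-0.4,0],[0,0,0]],[1,[-0.12,-0.8,0],[0,0,0]],[1,[-0.12,-0.83,0],[0,0,0]]]' >/dev/null
python3 -m inch '[[1,[-0.06,-0.4,0],[0,0,0]],[1,[-0.12,-0.8,0],[0,0,0]],[1,[-0.12,-0.83,0],[0,0,0]]]' >/dev/null
python3 -m inch '[[1,[-0.06,-0.3,0],[0,0,0.02]],[1,[-0.12,-0.6,0],[0,0,0.04]],[1,[-0.12,-0.8,0],[0,0,0.053]],[1,[-0.12,-0.84,0],[0,0,0.053]],[1,[-0.12,-0.84,0],[0,0,0.053]],[1,[-0.12,-0.84,0],[0,0,0.053]]]' 
python3 g.py .593 .10 .2235 94
python3 - <<'E'
from station import *
import numpy as np,cv2
for n in("wrist","top","scene"):
    i=camera_info(n);p,d=snapshot(n);cv2.imwrite(f"pics/{n}2.png",p);np.savez(f"{n}2.npz",p=p,d=d,K=i["K"],o=i["origin"],r=i["orientation"])
    if n=="top":cv2.imwrite("pics/t2c.png",cv2.resize(p[110:230,250:430],None,fx=4,fy=4,interpolation=cv2.INTER_CUBIC))
    if n=="scene":cv2.imwrite("pics/s2c.png",cv2.resize(p[120:260,200:380],None,fx=4,fy=4,interpolation=cv2.INTER_CUBIC))
E
```

```text
t: 5.2
tcp_pos: [0.5916, 0.1018, 0.2235]
tool_rot: [-0.037, 0.999, 0.0, -0.001]
force: [0.5, 0.6, -1.4]
finger_gap: 0.074
t 5.2 tcp [0.5916 0.1018 0.2235] shift [-0.013 -0.019  0.   ] turn [ 0.0002 -0.0004  0.0005] F [ 0.5  0.6 -1.4] gap 0.074 yaw 94.2
```

View pics/wrist2.png

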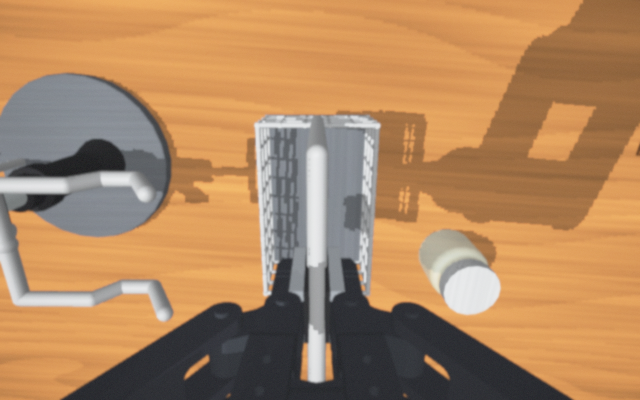

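View pics/t2c.png

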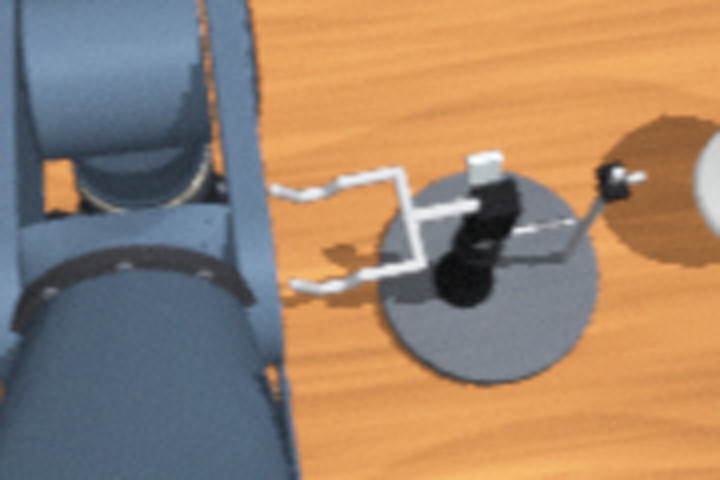

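View pics/s2c.png

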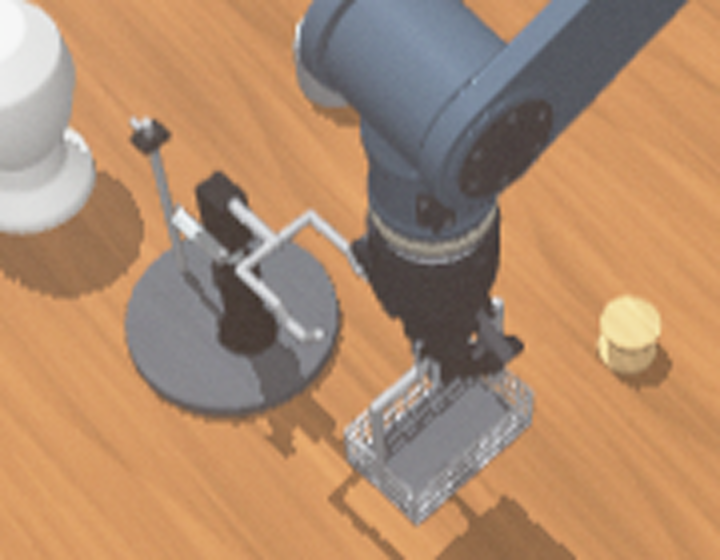

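The wrist view shows the basket hanging level from the bar, with prong tips at (147,193) and (165,313). I'll compare those positions with the earlier estimate.

Run:
```python
from h import *
w=load("wrist2")
for z in(.206,.214,.218):
    a=onz(w,147,193,z);b=onz(w,165,313,z);print(z,a,b,np.linalg.norm(a-b),(a+b)/2,np.degrees(np.arctan2(*(b-a)[1::-1])))
c=cloud(w)
for u,v in((147,190),(164,312),(115,179),(110,290),(60,186),(60,299),(5,186)): print(u,v,c[v,u])
# bar
for z in(.242,):print(onz(w,317,120,z),onz(w,317,375,z))
```

```text
0.206 [0.56955843 0.01759333 0.206     ] [0.63741485 0.02196746 0.206     ] 0.06799725682578174 [0.60348664 0.0197804  0.206     ] 3.6882738264845996
0.214 [0.56665573 0.0214006  0.214     ] [0.63114118 0.02555744 0.214     ] 0.06461928973295705 [0.59889845 0.02347902 0.214     ] 3.6882738264845956
0.218 [0.56520438 0.02330424 0.218     ] [0.62800434 0.02735243 0.218     ] 0.06293030618654477 [0.59660436 0.02532833 0.218     ] 3.688273826484602
147 190 [0.56398853 0.02315916 0.21746693]
164 312 [0.62674757 0.02729685 0.21889415]
115 179 [ 0.56710217 -0.00293871  0.19534869]
110 290 [ 0.63009472 -0.01040427  0.19884022]
60 186 [ 0.56885945 -0.02303385  0.20634737]
60 299 [ 0.63285427 -0.03335519  0.20551258]
5 186 [ 0.57054794 -0.04855672  0.20681332]
[0.52533175 0.09572293 0.242     ] [0.6375052  0.10390226 0.242     ]
```

```bash
python3 g.py .5996 -.0007 .2235 93.8
python3 -m inch '[[1,[-0.02,-0.25,0],[0,0,0.001]],[1,[-0.04,-0.5,0],[0,0,0.001]],[1,[-0.06,-0.75,0],[0,0,0.001]],[1,[-0.07,-0.9,0],[0,0,0.001]],[1,[-0.07,-1,0],[0,0,0.001]],[1,[-0.07,-1,0],[0,0,0.001]],[1,[-0.07,-1,0],[0,0,0.001]]]'
python3 g.py .5996 -.0007 .2235 93.8
python3 - <<'E'
from station import *
import numpy as np,cv2
for n in("wrist",):
    i=camera_info(n);p,d=snapshot(n);cv2.imwrite(f"pics/{n}3.png",p);np.savez(f"{n}3.npz",p=p,d=d,K=i["K"],o=i["origin"],r=i["orientation"])
E
```

```text
t 5.35 tcp [0.5922 0.1017 0.2242] shift [ 1.000e-03 -1.027e+00  7.000e-03] turn [ 0.0001 -0.0001  0.0011] F [ 0.4  1.  -1.5] gap 0.071 yaw 94.2
t: 6.05
tcp_pos: [0.6067, 0.002, 0.2243]
tool_rot: [-0.032, 0.999, 0.0, -0.0]
force: [0.2, -0.1, -2.2]
finger_gap: 0.07
t 6.05 tcp [0.6067 0.002  0.2243] shift [ 0.072 -0.022  0.008] turn [ 0.0001 -0.0001 -0.0002] F [ 0.2 -0.1 -2.2] gap 0.07 yaw 93.7
```

View pics/wrist3.png

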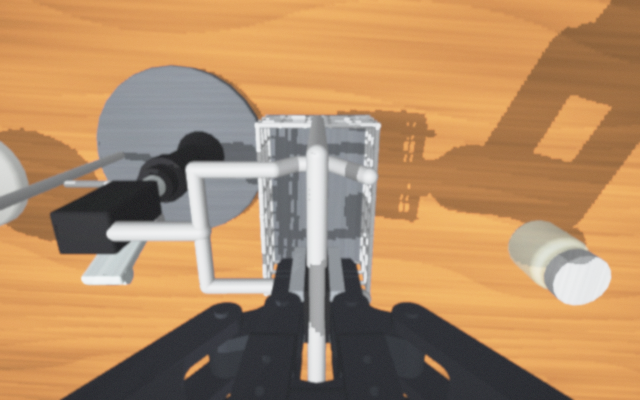

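```bash
python3 -m inch '[[1,[0.07,-0.02,0],[0,0,0]],[1,[0.07,-0.02,0.1],[0,0,0]],[1,[0.07,-0.02,0.2],[0,0,0]],[1,[0.07,-0.02,0.3],[0,0,0]],[1,[0.07,-0.02,0.36],[0,0,0]],[1,[0.07,-0.02,0.36],[0,0,0]],[1,[0.07,-0.02,0.36],[0,0,0]]]'
python3 g.py .5996 -.0007 .1795 93.8
python3 - <<'E'
from station import *
import numpy as np,cv2
for n in("wrist",):
    i=camera_info(n);p,d=snapshot(n);cv2.imwrite(f"pics/{n}4.png",p);np.savez(f"{n}4.npz",p=p,d=d,K=i["K"],o=i["origin"],r=i["orientation"])
E
```

```text
t: 6.8
tcp_pos: [0.6003, -0.0013, 0.188]
tool_rot: [-0.032, 0.999, 0.0, -0.0]
force: [0.8, -0.4, -1.6]
finger_gap: 0.071
t 6.8 tcp [ 0.6003 -0.0013  0.188 ] shift [0.006 0.006 0.085] turn [ 0.     -0.0001 -0.0002] F [ 0.8 -0.4 -1.6] gap 0.071 yaw 93.7
```

View pics/wrist4.png

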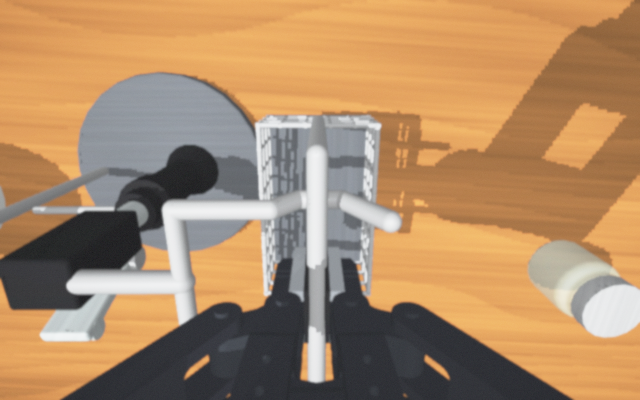

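The bar at u≈317 sits over the dip, which spans u≈303–340. Lowering the last bit.

```bash
python3 -m inch '[[1,[0,0.02,0.04],[0,0,0]],[1,[0,0.02,0.07],[0,0,0]],[1,[0,0.02,0.07],[0,0,0]]]'
python3 -m inch '[[1,[0,0,0.015],[0,0,0]],[1,[0,0,0.015],[0,0,0]]]'
python3 g.py .5996 -.0007 .1795 93.8
```

```text
t: 7.15
tcp_pos: [0.5996, 0.0009, 0.1809]
tool_rot: [-0.032, 0.999, 0.0, -0.0]
force: [-1.0, 0.1, -1.9]
finger_gap: 0.071
t: 7.35
tcp_pos: [0.6, 0.0007, 0.1797]
tool_rot: [-0.032, 0.999, 0.0, -0.0]
force: [-0.1, -0.2, -1.1]
finger_gap: 0.069
t 7.35 tcp [0.6    0.0007 0.1797] shift [ 0.004 -0.014  0.002] turn [ 0.     -0.     -0.0002] F [-0.1 -0.2 -1.1] gap 0.069 yaw 93.7
```

```bash
python3 -m inch '[[1,[0,0,0.02],[0,0,0]],[1,[0,0,0.02],[0,0,0]]]'
python3 -m inch '[[1,[0,0,0.01],[0,0,0]],[1,[0,0,0.01],[0,0,0]]]'
```

```text
t: 7.55
tcp_pos: [0.6003, 0.0007, 0.1786]
tool_rot: [-0.032, 0.999, -0.0, 0.0]
force: [-0.8, 0.1, 3.5]
finger_gap: 0.069
t: 7.75
tcp_pos: [0.6004, 0.0007, 0.1784]
tool_rot: [-0.032, 0.999, -0.0, 0.001]
force: [-2.4, 0.9, 8.4]
finger_gap: 0.073
```

Contact at 8 N upward means the bar is seated. Easing off and opening partway, because fully open fingers would touch the cross bar.

```bash
python3 -m inch '[[1,[0,0,-0.012],[0,0,0]],[0.8,[0,0,-0.012],[0,0,0]],[0.6,[0,0,-0.012],[0,0,0]],[0.4,[0,0,-0.012],[0,0,0]],[0.3,[0,0,-0.012],[0,0,0]],[0.3,[0,0,-0.012],[0,0,0]],[0.3,[0,0,-0.012],[0,0,0]]]'
python3 -m inch '[[0.3,[0,0,-0.1],[0,0,0]],[0.3,[0,0,-0.3],[0,0,0]],[0.3,[0,0,-0.6],[0,0,0]],[0.3,[0,0,-0.9],[0,0,0]],[0.3,[0,0,-1],[0,0,0]],[0.3,[0,0,-1],[0,0,0]]]'
python3 - <<'E'
from station import *
import numpy as np,cv2
for n in("wrist","scene"):
    i=camera_info(n);p,d=snapshot(n);cv2.imwrite(f"pics/{n}5.png",p);np.savez(f"{n}5.npz",p=p,d=d,K=i["K"],o=i["origin"],r=i["orientation"])
    if n=="scene":cv2.imwrite("pics/s5c.png",cv2.resize(p[120:260,200:380],None,fx=4,fy=4,interpolation=cv2.INTER_CUBIC))
E
```

```text
t: 8.45
tcp_pos: [0.6, 0.0008, 0.1779]
tool_rot: [-0.032, 0.999, 0.0, -0.0]
force: [0.7, -0.6, -1.0]
finger_gap: 0.348
t: 9.05
tcp_pos: [0.6011, 0.0006, 0.2802]
tool_rot: [-0.032, 0.999, -0.0, 0.002]
force: [0.3, -0.6, -0.1]
finger_gap: 0.349
```

View pics/wrist5.png

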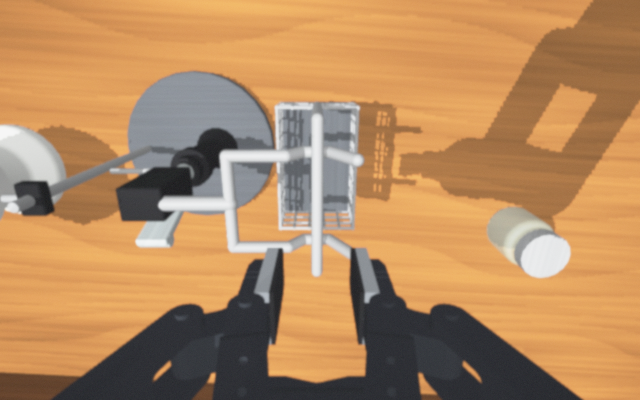

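View pics/s5c.png

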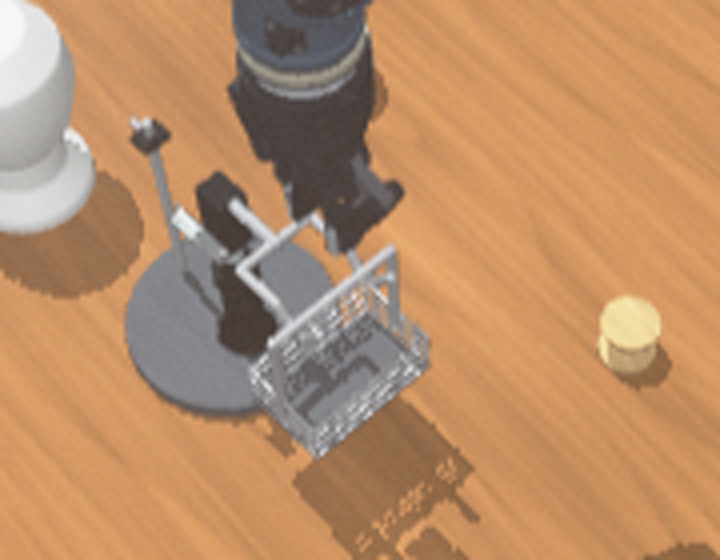

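The basket hangs on both prongs, released. Now turning 90° and moving above the head.

```bash
python3 g.py .6195 -.1147 .30 3.7; 
python3 -m inch '[[-0.5,[0,-0.2,-0.2],[0,0,0.02]],[-1,[0,-0.4,-0.4],[0,0,0.04]],[-1,[-0.05,-0.6,-0.4],[0,0,0.06]],[-1,[-0.1,-0.8,-0.4],[0,0,0.08]],[-1,[-0.1,-1,-0.4],[0,0,0.1]],[-1,[-0.1,-1,-0.4],[0,0,0.12]],[-1,[-0.1,-1,-0.4],[0,0,0.14]],[-1,[-0.1,-1,-0.4],[0,0,0.16]],[-1,[-0.1,-1,-0.4],[0,0,0.18]],[-1,[-0.1,-1,-0.4],[0,0,0.2]],[-1,[-0.1,-1,-0.4],[0,0,0.22]],[-1,[-0.1,-1,-0.4],[0,0,0.25]],[-1,[-0.1,-1,-0.4],[0,0,0.25]],[-1,[-0.1,-1,-0.4],[0,0,0.25]]]'
python3 g.py .6195 -.1147 .30 3.7
python3 - <<'E'
from station import *
import numpy as np,cv2
for n in("wrist","top","scene"):
    i=camera_info(n);p,d=snapshot(n);cv2.imwrite(f"pics/{n}6.png",p);np.savez(f"{n}6.npz",p=p,d=d,K=i["K"],o=i["origin"],r=i["orientation"])
E
```

```text
t 9.15 tcp [0.5992 0.0009 0.2771] shift [-0.127 -1.166 -0.23 ] turn [-2.0e-04 -3.0e-04  2.5e-01] F [-0.5 -0.1  0.4] gap 0.351 yaw 93.7
t: 10.55
tcp_pos: [0.6155, -0.0981, 0.3156]
tool_rot: [0.684, 0.73, -0.001, -0.002]
force: [0.4, 0.3, -0.3]
finger_gap: 1.003
t 10.55 tcp [ 0.6155 -0.0981  0.3156] shift [-0.168  0.03   0.156] turn [-0.0007 -0.0003  0.0001] F [ 0.4  0.3 -0.3] gap 1.003 yaw 3.7
```

View pics/wrist6.png

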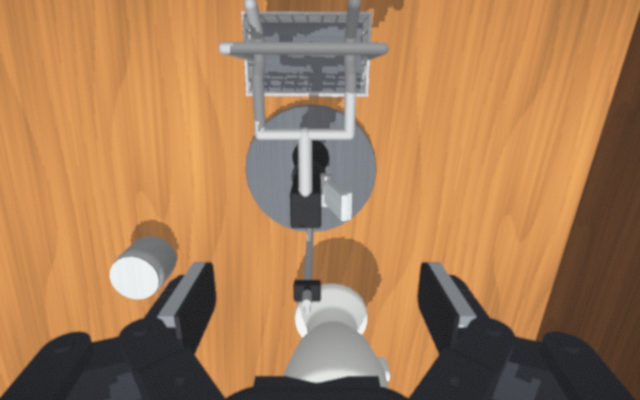

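View pics/scene6.png

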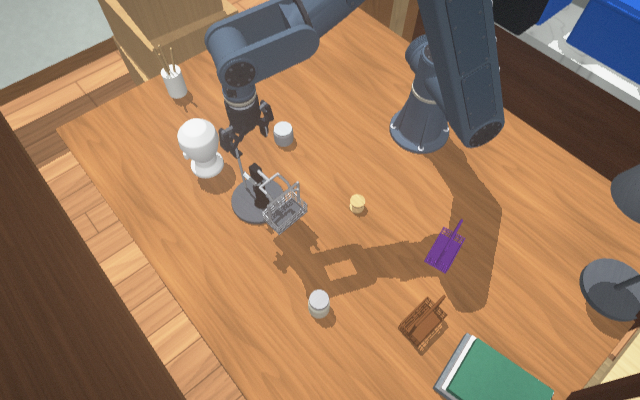

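The wrist view shows the head at (307,207), the lever pad at (346,207) to its right (+x), the marker at (307,290) and the basket bar across both prongs. Zooming on the marker for its height.

Run:
```python
from h import *
def crop(n,x,y,w,h,s):
    c=load(n)[0];return cv2.resize(c[y:y+h,x:x+w],None,fx=s,fy=s,interpolation=cv2.INTER_CUBIC)
cv2.imwrite("pics/m6.png",crop("wrist6",280,170,80,60,10)[:600])
cv2.imwrite("pics/m6b.png",crop("wrist6",285,270,50,50,10))
cv2.imwrite("pics/m5.png",crop("wrist5",0,165,70,55,10))
cv2.imwrite("pics/mt.png",np.hstack([crop("top0",395,143,20,20,20),crop("scene0",225,140,20,20,20)]))
```

```text
(no output)
```

View pics/m6.png

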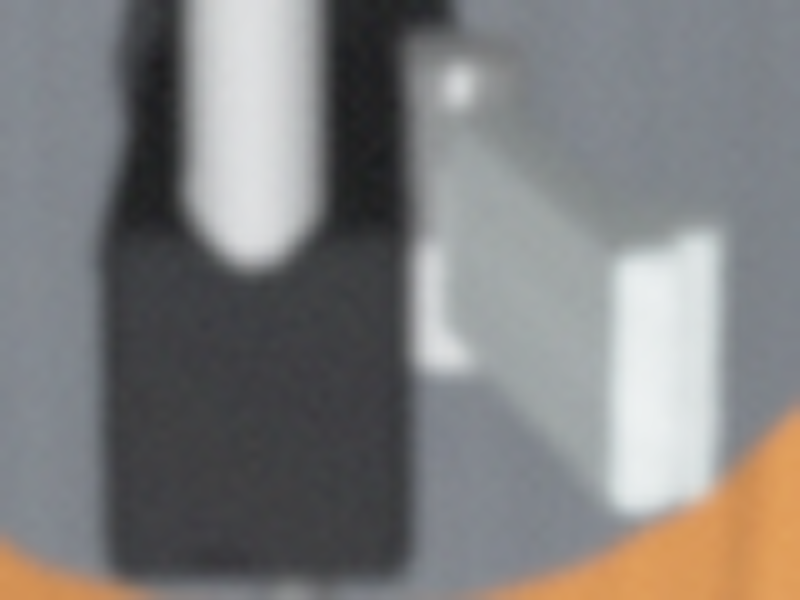

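View pics/m6b.png

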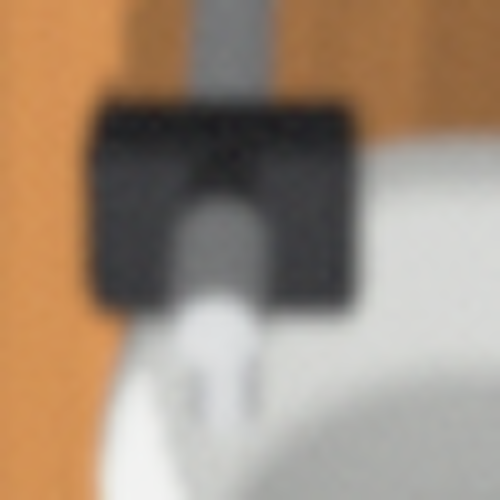

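View pics/m5.png

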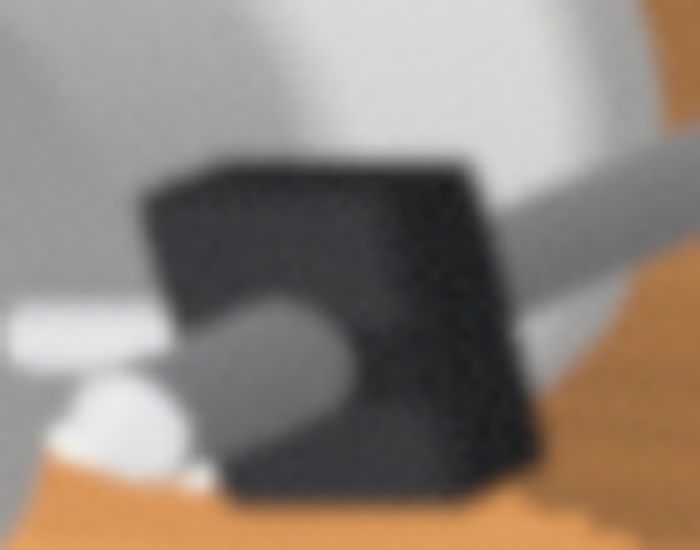

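View pics/mt.png

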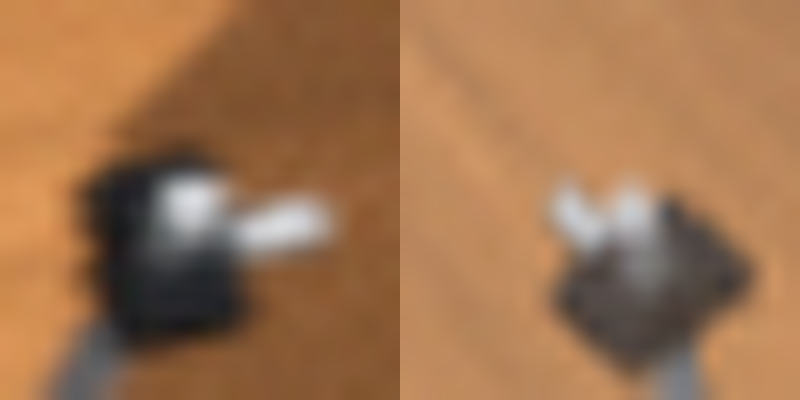

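Run:
```python
from h import *
th=np.radians(3.7);ex=np.array([np.cos(th),np.sin(th)]);ey=np.array([-np.sin(th),np.cos(th)])
A=np.array([.607,-.1155])
def loc(P): d=np.asarray(P)[...,:2]-A;return np.stack([d@ex*1e3,d@ey*1e3,np.asarray(P)[...,2]*1e3],-1)
for n,box in(("wrist6",(292,278,32,26)),("wrist5",(10,175,50,45)),("top0",(396,146,14,18)),("scene0",(230,148,16,16))):
    c=load(n);w=cloud(c);x,y,ww,hh=box
    L=loc(w[y:y+hh,x:x+ww]).reshape(-1,3);g=c[0][y:y+hh,x:x+ww].reshape(-1,3).max(1)
    k=(g<75)&(abs(L[:,2]-190)<35)&(abs(L[:,1]+80)<20);L=L[k]
    print(n,len(L),"z pct",np.percentile(L[:,2],[2,25,50,75,98]).round(1),"x",np.percentile(L[:,0],[2,50,98]).round(1),"y",np.percentile(L[:,1],[2,50,98]).round(1))
c=load("wrist6")
w=cloud(c)
print("blocktop wrist6",loc(w[290:299,300]),loc(w[290:299,316]))
print("head top",np.nanmean(loc(w[200:224,294:318]),axis=(0,1)))
X=lambda x,y,ox,oy:((x+.5)/10-.5+ox,(y+.5)/10-.5+oy)
print("head corners at 206",[loc(onz(c,*X(x,y,280,170),.206)).round(1) for x,y in((108,248),(408,248),(112,578),(408,576))])
print("lever top outer",[loc(onz(c,*X(x,y,280,170),.2)).round(1) for x,y in((610,250),(722,235),(610,505),(715,500))],loc(w[195:215,343]).mean(0),loc(w[195:215,350]).mean(0))
```

```text
wrist6 376 z pct [189.2 194.7 196.2 196.8 197.8] x [-9.1  1.3 11.6] y [-85.5 -74.7 -71.3]
wrist5 814 z pct [189.2 194.  196.1 196.8 197.8] x [-10.8  -2.8  10.3] y [-86.8 -74.4 -70.6]
top0 41 z pct [189.8 193.8 195.1 196.3 200.3] x [-10.4  -4.5  11.8] y [-84.6 -75.4 -69. ]
scene0 1 z pct [190. 190. 190. 190. 190.] x [2.9 2.9 2.9] y [-73.6 -73.6 -73.6]
blocktop wrist6 [[ -4.7274547  -76.85474588 196.78730302]
 [ -4.74606086 -77.89053351 196.72189024]
 [ -4.72960171 -78.52310786 197.26376811]
 [ -4.75281933 -79.6147383  197.11937027]
 [ -4.80616091 -81.06043388 196.45565802]
 [ -4.84776669 -82.37443782 195.99621404]
 [ -4.8351845  -83.05492134 196.47198749]
 [ -4.83992759 -83.93907832 196.64909807]
 [ -4.79726483 -84.26042442 197.64169357]] [[  8.9802939  -77.2957961  196.07516852]
 [  8.98013709 -78.21680539 196.186253  ]
 [  8.98275293 -78.79737106 196.80877083]
 [  8.97840642 -80.23753817 196.14777507]
 [  8.97508357 -81.55672238 195.67633048]
 [  8.97395002 -82.60718069 195.60872849]
 [  8.97591694 -83.27019164 196.11197816]
 [  8.97595176 -84.17572959 196.25966326]
 [  8.97535609 -85.1621918  196.29159509]]
head top [  1.09477933  -1.05251737 206.71699177]
head corners at 206 [array([-10.2,  12.5, 206. ]), array([ 12.4,  12.6, 206. ]), array([-10.5, -14.5, 206. ]), array([ 12.5, -14.3, 206. ])]
lever top outer [array([ 28. ,  10.4, 200. ]), array([ 36.6,  11.6, 200. ]), array([ 28.4, -10.8, 200. ]), array([ 36.7, -10.3, 200. ])] [ 29.99472495   2.57921389 200.90393634] [nan nan nan]
```

The marker's top face is at z≈196.4 mm in both wrist depth views, so its centre is ≈191 mm and the mast must rise ≈73 mm. The head's top corners put the axis at (0.6081,-0.1164), and the lever's outer face is at +36, as expected. Descending with open jaws, centred between cheek and pad.

```bash
python3 g.py .6206 -.1156 .171 3.7
python3 -m inch '[[-1,[-0.18,0.04,0],[0,0,0]],[-1,[-0.18,0.04,0.2],[0,0,0]],[-1,[-0.18,0.04,0.5],[0,0,0]],[-1,[-0.18,0.04,0.8],[0,0,0]],[-1,[-0.18,0.04,0.8],[0,0,0]],[-1,[-0.18,0.04,0.8],[0,0,0]]]'
python3 g.py .6206 -.1156 .171 3.7
python3 - <<'E'
from station import *
import numpy as np,cv2
print(sense()["q"])
for n in("wrist","top","scene"):
    i=camera_info(n);p,d=snapshot(n);cv2.imwrite(f"pics/{n}7.png",p);np.savez(f"{n}7.npz",p=p,d=d,K=i["K"],o=i["origin"],r=i["orientation"])
    if n=="scene":cv2.imwrite("pics/s7c.png",cv2.resize(p[120:260,180:330],None,fx=4,fy=4,interpolation=cv2.INTER_CUBIC))
E
```

```text
t 10.7 tcp [ 0.616  -0.0982  0.3167] shift [-0.177  0.038  1.457] turn [-0.0003 -0.0001  0.0002] F [ 0.5 -0.5  0.4] gap 0.999 yaw 3.8
t: 11.3
tcp_pos: [0.622, -0.1171, 0.238]
tool_rot: [0.684, 0.73, -0.0, -0.0]
force: [0.2, 0.1, 0.8]
finger_gap: 1.002
t 11.3 tcp [ 0.622  -0.1171  0.238 ] shift [ 0.016 -0.012  0.67 ] turn [-0.0001  0.     -0.    ] F [0.2 0.1 0.8] gap 1.002 yaw 3.7
[-3.62224429e-01  5.31555368e-01  1.40425842e+00 -3.19802738e-04
  1.20615427e+00 -4.26537945e-01]
```

View pics/wrist7.png

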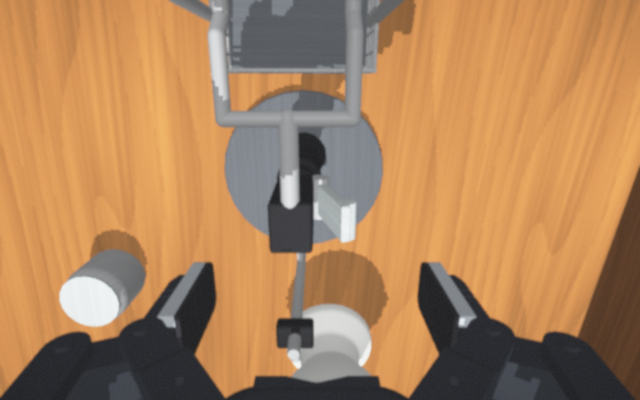

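View pics/s7c.png

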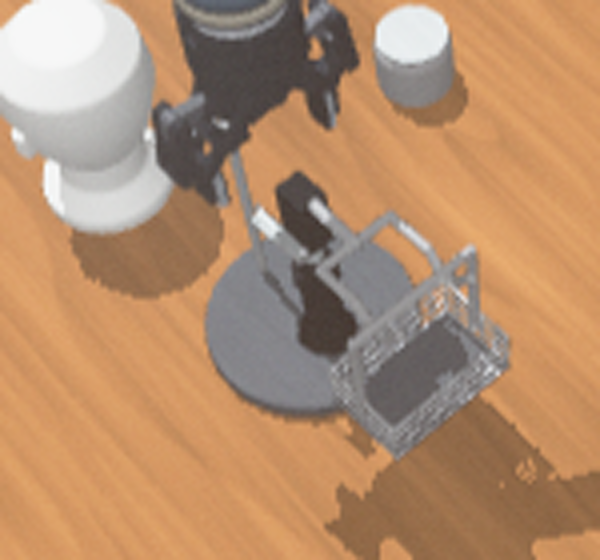

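Run:
```python
from h import *
c=load("wrist7");w=cloud(c)
g=c[0].max(-1);z=w[...,2]
m=((z>.203)&(z<.2105)&(g<90)).astype(np.uint8);m[:,:255]=0;m[:,330:]=0;m[270:]=0;m[:190]=0
ys,xs=np.nonzero(m);P=w[m>0];print(len(P),P.min(0),P.max(0),(P.min(0)+P.max(0))/2,P.mean(0),xs.min(),xs.max(),ys.min(),ys.max())
for u,v in((273,207),(313,206),(271,251),(311,251)):print(onz(c,u,v,.206))
# TCP projection
print(proj(c,[.622,-.1171,.238]))
```

```text
2065 [ 0.59550223 -0.12986687  0.20303062] [ 0.62017375 -0.10029554  0.20893619] [ 0.60783799 -0.1150812   0.2059834 ] [ 0.60813633 -0.11487982  0.20659176] 268 312 201 252
[ 0.59837748 -0.10416261  0.206     ]
[ 0.61942042 -0.10225644  0.206     ]
[ 0.59792405 -0.13010884  0.206     ]
[ 0.61992107 -0.12870495  0.206     ]
(np.float64(316.0281234097431), np.float64(261.31306167901437))
```

Head centre re-measured at (0.608,-0.1155), consistent. Descending to hold height.

```bash
python3 -m inch '[[-1,[0.01,-0.01,0.2],[0,0,0]],[-1,[0.01,-0.01,0.4],[0,0,0]],[-1,[0.01,-0.01,0.6],[0,0,0]],[-1,[0.01,-0.01,0.67],[0,0,0]],[-1,[0.01,-0.01,0.67],[0,0,0]],[-1,[0.01,-0.01,0.67],[0,0,0]]]'
python3 g.py .6206 -.1156 .171 3.7
python3 -m inch '[[-0.5,[0,0,0],[0,0,0]],[-0.35,[0,0,0],[0,0,0]],[-0.3,[0,0,0],[0,0,0]],[-0.3,[0,0,0],[0,0,0]],[-0.3,[0,0,0],[0,0,0]]]' 20
python3 g.py .6206 -.1156 .171 3.7
```

```text
t: 12.05
tcp_pos: [0.6216, -0.1155, 0.1725]
tool_rot: [0.684, 0.73, 0.001, 0.001]
force: [-0.2, 0.1, 0.5]
finger_gap: 1.001
t 12.05 tcp [ 0.6216 -0.1155  0.1725] shift [-0.    -0.01   0.015] turn [0.0004 0.0002 0.0001] F [-0.2  0.1  0.5] gap 1.001 yaw 3.7
t: 12.55
tcp_pos: [0.6206, -0.1152, 0.1712]
tool_rot: [0.684, 0.73, 0.0, 0.0]
force: [0.3, 0.3, -1.2]
finger_gap: 0.648
t 12.55 tcp [ 0.6206 -0.1152  0.1712] shift [-0.004 -0.     0.002] turn [0. 0. 0.] F [ 0.3  0.3 -1.2] gap 0.648 yaw 3.7
```

```bash
python3 -m inch '[[-0.2,[0,0,0],[0,0,0]],[-0.2,[0,0,0],[0,0,0]],[-0.2,[0,0,0],[0,0,0]]]'|grep -E "tcp_p|force|gap"
python3 -m inch '[[-0.15,[0,0,0],[0,0,0]],[-0.15,[0,0,0],[0,0,0]],[-0.15,[0,0,0],[0,0,0]]]'|grep -E "tcp_p|force|gap"
python3 -m inch '[[-0.11,[0,0,0],[0,0,0]],[-0.11,[0,0,0],[0,0,0]],[-0.11,[0,0,0],[0,0,0]]]'|grep -E "tcp_p|force|gap"
```

```text
tcp_pos: [0.6205, -0.1152, 0.1709]
force: [0.2, 0.1, 0.6]
finger_gap: 0.599
tcp_pos: [0.6201, -0.1151, 0.1709]
force: [-2.2, 0.2, 1.1]
finger_gap: 0.578
tcp_pos: [0.6196, -0.1152, 0.1711]
force: [-5.3, -0.6, 3.1]
finger_gap: 0.562
```

The net force of -5 N in x means the cheek finger touches first, so I'm shifting slightly to -x.

```bash
python3 -m inch '[[-0.11,[0,-0.015,0],[0,0,0]],[-0.11,[0,-0.015,0],[0,0,0]],[-0.11,[0,-0.015,0],[0,0,0]]]'|grep -E "tcp_p|force|gap"
python3 -m inch '[[-0.09,[0,-0.01,0],[0,0,0]],[-0.09,[0,-0.01,0],[0,0,0]],[-0.09,[0,-0.01,0],[0,0,0]]]'|grep -E "tcp_p|force|gap"
```

```text
tcp_pos: [0.6196, -0.1152, 0.1713]
force: [-0.7, 0.1, 2.5]
finger_gap: 0.559
tcp_pos: [0.6192, -0.1153, 0.1715]
force: [1.2, 2.4, 4.2]
finger_gap: 0.55
```

```bash
python3 -m inch '[[-0.05,[0,-0.01,0],[0,0,0]],[-0.05,[0,-0.01,0],[0,0,0]],[-0.05,[0,-0.01,0],[0,0,0]]]'|grep -E "tcp_p|force|gap"
python3 -m inch '[[-0.05,[0,0,-0.05],[0,0,0]],[-0.05,[0,0,-0.1],[0,0,0]],[-0.05,[0,0,-0.15],[0,0,0]],[-0.05,[0,0,-0.2],[0,0,0]],[-0.05,[0,0,-0.2],[0,0,0]],[-0.05,[0,0,-0.2],[0,0,0]]]'|grep -E "tcp_p|force|gap"
python3 - <<'E'
from station import *
import numpy as np,cv2
for n in("wrist","top","scene"):
    i=camera_info(n);p,d=snapshot(n);cv2.imwrite(f"pics/{n}8.png",p);np.savez(f"{n}8.npz",p=p,d=d,K=i["K"],o=i["origin"],r=i["orientation"])
    if n=="scene":cv2.imwrite("pics/s8c.png",cv2.resize(p[120:260,180:330],None,fx=4,fy=4,interpolation=cv2.INTER_CUBIC))
E
```

```text
tcp_pos: [0.6183, -0.1154, 0.1717]
force: [3.1, 2.9, 4.7]
finger_gap: 0.529
tcp_pos: [0.618, -0.1154, 0.1901]
force: [7.0, 2.7, -3.3]
finger_gap: 0.53
```

View pics/wrist8.png

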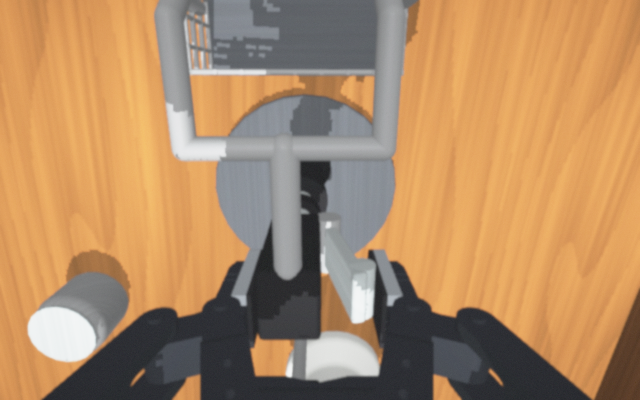

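View pics/s8c.png

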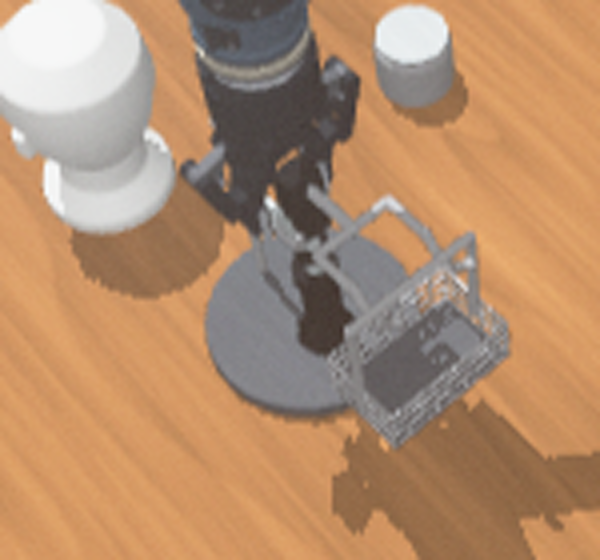

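View pics/top8.png

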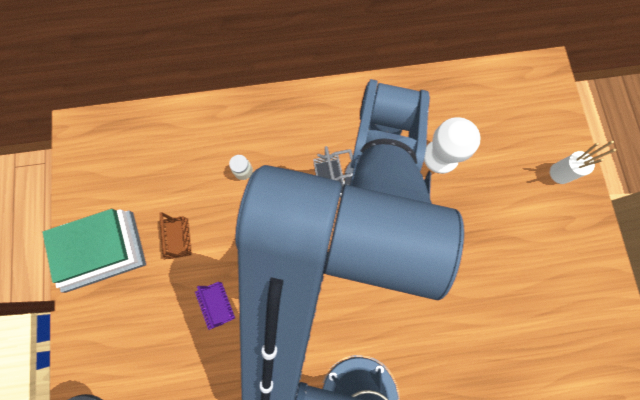

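```bash
cat > cb.py <<'E'
import sys
from h import *
from station import *
i=camera_info("wrist");p,d=snapshot("wrist");n=sys.argv[1];cv2.imwrite(f"pics/{n}.png",p);np.savez(n+".npz",p=p,d=d,K=i["K"],o=i["origin"],r=i["orientation"])
c=load(n);w=cloud(c)
A=np.array([.608,-.1155]);th=np.radians(3.7);ex=np.array([np.cos(th),np.sin(th)]);ey=np.array([-np.sin(th),np.cos(th)])
q=w[...,:2]-A;lx=q@ex;ly=q@ey
m=(abs(abs(lx)-.02)<.01)&(abs(ly-.058)<.003)&(w[...,2]>.19)
print("crossbar top z",np.nanpercentile(w[...,2][m],[25,50,90]).round(4),m.sum())
m=(abs(lx)<.008)&(abs(ly-.0)<.012)&(w[...,2]>.19)&(c[0].max(-1)<100)
print("head z",np.nanpercentile(w[...,2][m],[25,50,90]).round(4) if m.any() else None,m.sum())
s=sense();print("tcp",s["tcp_pos"].round(4),"F",s["force"].round(1),"gap",round(s["finger_gap"],3),"t",s["t"])
E
python3 cb.py wrist9
python3 -m inch '[[-0.05,[0,0.015,0],[0,0,0]],[-0.05,[0,0.015,0],[0,0,0]]]'|grep -E "tcp_p|force|gap"
python3 cb.py wrist10
```

```text
crossbar top z [0.2234 0.224  0.2249] 2546
head z [0.2242 0.2247 0.269 ] 3564
tcp [ 0.618  -0.1154  0.19  ] F [ 5.7  2.1 -2.8] gap 0.529 t 15.15
tcp_pos: [0.618, -0.1153, 0.1896]
force: [3.3, 1.2, -2.8]
finger_gap: 0.525
crossbar top z [0.223  0.2237 0.2246] 2532
head z [0.2239 0.2244 0.2686] 3560
tcp [ 0.618  -0.1154  0.1897] F [ 3.8  0.4 -4. ] gap 0.529 t 15.4
```

Head top moved 206.6→224.5 mm and the TCP 18.3 mm, so there is no slip. Raising on to a total of ≈73 mm.

```bash
python3 -m inch '[[-0.05,[0,0.015,-0.06],[0,0,0]],[-0.05,[0,0.015,-0.12],[0,0,0]],[-0.05,[0,0.015,-0.18],[0,0,0]],[-0.05,[0,0.015,-0.24],[0,0,0]],[-0.05,[0,0.015,-0.3],[0,0,0]],[-0.05,[0,0.015,-0.36],[0,0,0]],[-0.05,[0,0.015,-0.42],[0,0,0]],[-0.05,[0,0.015,-0.48],[0,0,0]],[-0.05,[0,0.015,-0.53],[0,0,0]],[-0.05,[0,0.015,-0.53],[0,0,0]],[-0.05,[0,0.015,-0.53],[0,0,0]]]'|grep -E "tcp_p|force|gap"
python3 cb.py wrist11
```

```text
tcp_pos: [0.6181, -0.1153, 0.2445]
force: [-5.3, -1.7, -3.5]
finger_gap: 0.528
crossbar top z [0.2778 0.2784 0.2793] 2542
head z [0.2786 0.2791 0.3234] 3643
tcp [ 0.6181 -0.1153  0.2445] F [-5.7 -1.5 -2.8] gap 0.523 t 16.55
```

View pics/wrist11.png

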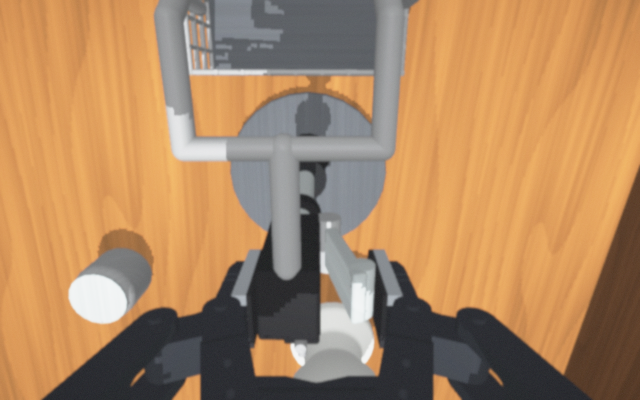

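Run:
```python
from station import *
import numpy as np,cv2
for n in("scene",):
    i=camera_info(n);p,d=snapshot(n);np.savez(f"{n}12.npz",p=p,d=d,K=i["K"],o=i["origin"],r=i["orientation"])
    cv2.imwrite("pics/s12c.png",cv2.resize(p[135:215,215:305],None,fx=7,fy=7,interpolation=cv2.INTER_CUBIC))
```

```text
(no output)
```

View pics/s12c.png

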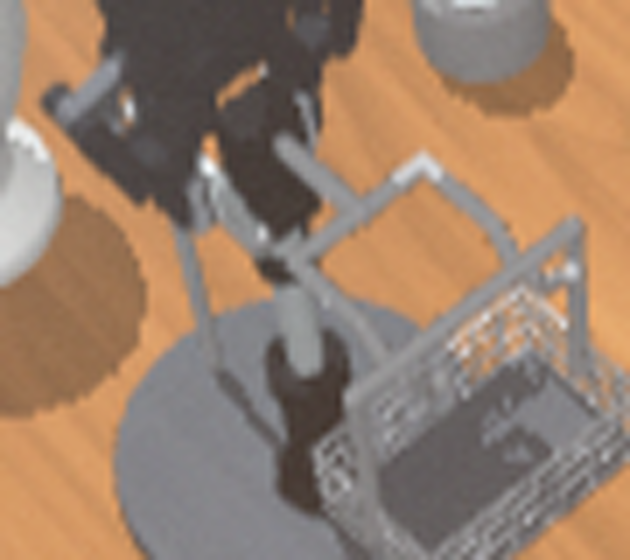

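The gripper hides the marker in the scene view. Wrist depth puts the head top at 279.1, a rise of 72.5, so the pointer is at ≈190.5 against a marker centre of ≈191. Squeezing in steps, following the cheek with −x shifts.

```bash
python3 -m inch '[[-0.02,[0,-0.006,-0.002],[0,0,0]],[0,[0,-0.01,-0.003],[0,0,0]],[0,[0,-0.01,-0.003],[0,0,0]]]'|grep -E "tcp_p|force|gap"
python3 -m inch '[[0.03,[0,-0.012,-0.003],[0,0,0]],[0.05,[0,-0.02,-0.004],[0,0,0]],[0.05,[0,-0.02,-0.004],[0,0,0]]]'|grep -E "tcp_p|force|gap"
python3 cb.py wrist13
```

```text
tcp_pos: [0.6173, -0.1153, 0.2446]
force: [-7.1, -2.6, -3.3]
finger_gap: 0.508
tcp_pos: [0.6163, -0.1154, 0.2452]
force: [-5.8, -1.2, -3.1]
finger_gap: 0.478
crossbar top z [0.2777 0.2783 0.2792] 2484
head z [0.2785 0.279  0.3243] 3738
tcp [ 0.6163 -0.1154  0.2452] F [-5.7 -1.  -3.8] gap 0.482 t 17.25
```

```bash
python3 -m inch '[[0.08,[0,-0.012,-0.004],[0,0,0]],[0.1,[0,-0.022,-0.006],[0,0,0]],[0.1,[0,-0.022,-0.006],[0,0,0]]]'|grep -E "tcp_p|force|gap"
python3 -m inch '[[0.13,[0,-0.012,-0.003],[0,0,0]],[0.15,[0,-0.022,-0.004],[0,0,0]],[0.15,[0,-0.022,-0.004],[0,0,0]]]'|grep -E "tcp_p|force|gap"
python3 cb.py wrist14
```

```text
tcp_pos: [0.6152, -0.1155, 0.2459]
force: [-3.9, -1.4, -2.2]
finger_gap: 0.456
tcp_pos: [0.6141, -0.1156, 0.2463]
force: [1.8, 1.0, -3.4]
finger_gap: 0.431
crossbar top z [0.2777 0.2783 0.2792] 2457
head z [0.2785 0.279  0.3255] 3755
tcp [ 0.6141 -0.1156  0.2463] F [ 1.7  1.5 -3.1] gap 0.431 t 17.9
```

```bash
python3 -m inch '[[0.2,[0,0.002,-0.002],[0,0,0]],[0.25,[0,0.002,-0.002],[0,0,0]],[0.3,[0,0.002,-0.002],[0,0,0]],[0.3,[0,0.002,-0.002],[0,0,0]]]' 35|grep -E "tcp_p|force|gap"
python3 -m inch '[[0.5,[0,0,0],[0,0,0]],[0.8,[0,0,0],[0,0,0]],[1,[0,0,0],[0,0,0]],[1,[0,0,0],[0,0,0]],[1,[0,0,0],[0,0,0]],[1,[0,0,0],[0,0,0]]]'|grep -E "tcp_p|force|gap"
python3 cb.py wrist15
```

```text
tcp_pos: [0.6133, -0.1156, 0.2461]
force: [-0.8, 0.6, -2.5]
finger_gap: 0.408
tcp_pos: [0.6133, -0.1156, 0.246]
force: [2.2, 1.8, -2.4]
finger_gap: 0.408
crossbar top z [0.2772 0.2778 0.2788] 2470
head z [0.2781 0.2786 0.3255] 3745
tcp [ 0.6133 -0.1156  0.246 ] F [ 1.8  1.5 -2.4] gap 0.406 t 18.95
```

View pics/wrist15.png

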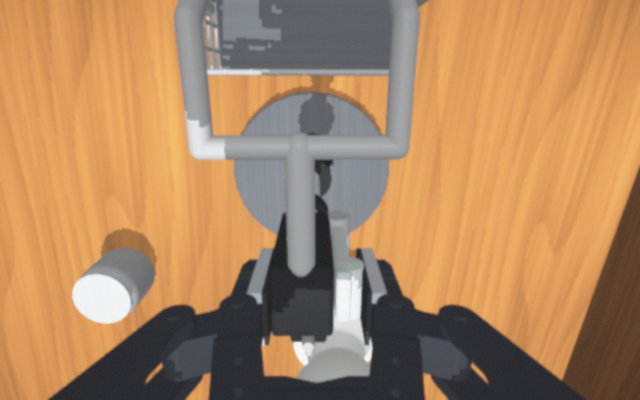

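The lever is shut: the gap stays at 0.41 with the jaws commanded fully closed, and the lever lies upright against the head. Final check from the scene camera.

Run:
```python
from station import *
import numpy as np,cv2
p,d=snapshot("scene");cv2.imwrite("pics/s16.png",p)
```

```text
(no output)
```

View pics/s16.png

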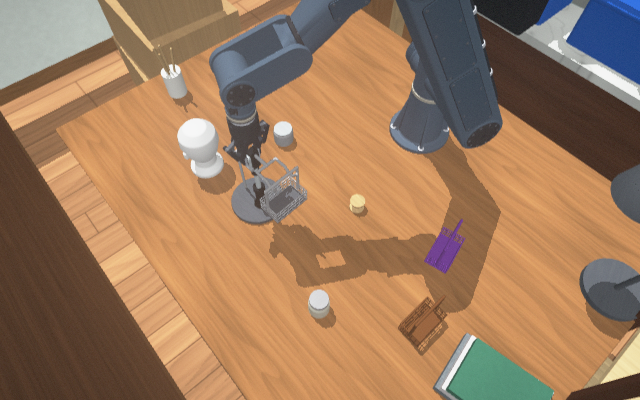

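The basket hangs at (285,195). The foam head, tin (284,133), spool (357,204), jar (319,303) and look-alikes are all where they started. Handing in.

```bash
python3 -c "
from station import *
sign_off()
s=sense();print(s['t'],s['tcp_pos'],s['force'],s['finger_gap'])"
```

```text
the job is handed in; nothing more can be done
the job is handed in; nothing more can be done
```

I hung the basket by its handle on both prongs and let go. I then gripped the head across the open lever, raised the mast about 72 mm and squeezed the lever shut at the marker. I handed in at about 19 s, still holding it with a 35 N grip.

- **Height:** by wrist depth, the head top rose from 206.6 to 278.6 mm. That puts the pointer at about 190.0 mm, against a marker centre measured at about 191 mm (the block is ±5 mm). This is inferred from the head, because the gripper hid the pointer and marker from the scene camera and I had no direct view at the end.
- **Lever:** the jaws stopped at a gap of 0.41 when commanded fully shut, and the lever is upright against the head. That gap reads as 34.7 mm rather than the expected 36. The gripper read about 2 mm low on the 8 mm bar too.
- **Slip:** the mast settled about 0.5 mm during the final squeeze.
- **Everything else:** the foam head, jar, spool, tin and the look-alike baskets appear unmoved in the last scene view. The marker was not in view then, but nothing I did touched it. The highest tool force I saw reported was under 10 N.

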